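# Level the spool heap and slide the hold-down plate across the rinse tray

## Robot

A 6-joint arm with a two-finger parallel gripper is mounted at the origin on the work surface. World frame = base frame: x ahead of the robot, y to its left, z up, the work surface at z = 0. Lengths are in mm, angles in rad, forces in N, time in s.
With the tool pointing down it reaches from about 400 to 825 mm from the base axis. Payload 7 kg.
Tool frame: the origin (TCP) lies midway between the tips of the shut fingers; the grasp point (between the pads) lies 19 mm behind it (robot.grasp_offset is the distance from the TCP to the grasp point, in mm); z points along the fingers, y is the line along which they close (so a half turn about z gives the same grasp; the last joint's range is limited). The gripper opens to 85 mm and grips with 20 to 120 N. Pads are 22 mm wide; open, the fingers measure 114 mm over their backs; the gripper's body (76 mm by 85 mm) begins 54 mm behind the grasp point. The pads swing forward as they close: fully open they stand 13 mm farther back than shut.
Start: joints at [1.573, 0.359, 0.012, 0, -1.224, -0.288], TCP at [190.309, 647.594, 207.702] pointing down, gripper open.
Joint ranges: [-3.07, 3.07], [-1.43, 2.12], [-1.02, 1.25], [-3.03, 1.67], [-3.05, -0], [-3.03, 3.03]. Speed limits (rad/s): [2.39, 2.39, 3.01, 3.14, 3.14, 3.14].

## Interface

Orientations are given as a rotation vector (axis times angle).
In Python, from cell import robot gives the robot as it stands.
- The arm moves only by the shell command python3 -m pendant 'ROWS' [FORCE]. ROWS is JSON, a list of rows, each an object of numbers: "x", "y", "z": the shift along the world's x, y, z in cm; "rx", "ry", "rz": the turn, a rotation vector about the world's x, y, z in rad; "fingers": the finger opening in cm, from 0 to 8.54. In form: [{"x": .., "y": .., "z": .., "rx": .., "ry": .., "rz": .., "fingers": ..}, ...]. A call has 1 to 20 rows; each row shifts and turns the commanded pose from where the row before left it; what a row does not reach is not made up. A row lasts 1/8 s, in which the tool goes at most 62.5 mm and 10.7 degrees, less where a joint would pass 70% of its speed; a pose out of reach is approached as far as the arm can. A call is refused whole if a number of a shift passes 6.25 or a number of a turn 0.188, either way. A call with a gripper value outside its range is refused whole. The fingers move at their own pace and stop on an object; FORCE is the grip in N (left out, the last holds). Time passes only in rows, so rows that do not move let the fingers close. It gives the time, the measured TCP pose, the force, the opening and the grip force at its end, in the units of the state.
- robot.read_state(): the state, without advancing time (a new reading comes with each control period).
- robot.snapshot(name): name is "scene" or "top" or "wrist"; returns a dict with "frame" (400x640x3 uint8, blue, green, red), "vertical_fov" (degrees; the focal length in pixels is half the picture's height over the tangent of half this angle, whatever the lens; pixels are square), "cx", "cy" (the principal point, pixels), "rvec" (rotation vector, rad) and "tvec" (3), from world to camera coordinates, as OpenCV has them. Camera axes: x right, y down, z forward; pixel columns grow to the right and rows downward; lengths in mm; the calibration is good to about 2 mm. The wrist camera is an equidistant fisheye: a pixel r from the principal point sees the ray r / f radians off the axis. A picture is of the moment at which its call begins. There is no depth.
- robot.close_job(): hands the job in; it is judged then, once.
Trained networks look in a picture, given as the dict that the camera call returned (one of the last four; its "shot" number tells which), for a name from the list of things; names that differ only in an ending like _2 or _b are one class to them, and where a whole thing is asked for, a point or a joint stands for the part that bears it (a point fixed in the world has none). Each returns a list of dicts, best first, with "conf" (0 to 1); they miss things now and then, are a little off and sometimes report something else, mostly with a low value. They report only what shows in the picture. A call takes as long as a camera call.
- robot.cut_out(picture, name): "mask" (400x640 bool, what is visible of it) and "rect" ([left, top, width, height] in pixels, round what is visible of it).
- robot.pinpoint(picture, name): "centre" ([column, row] in pixels: a listed point, or the origin of a listed thing).
The state is a dict: "clock": time; "joint_pos": joint angles; "joint_vel": joint speeds; "joint_torque": joint torques, N m; "position": TCP position; "tool_rot": TCP orientation; "contact_force": force on the tool from outside, world axes, zero at the start; "ft_torque": the same for the moment, N m; "width": finger opening in mm; "finger_force": force on a finger pad.
Only numpy, scipy, OpenCV 4.12 (cv2) and the standard library are available. Lean on these libraries where they do the work, as an engineer would, in place of code of your own. Each camera call takes 0.05 s, during which the arm holds its last target. There are 200 camera calls.

## Task

The spools are heaped in the rinse tray, two of them standing above its rim: spread the heap so that all four lie in one layer on the tray floor, below the rim. Then slide the red hold-down plate along its draining board, without lifting it off, until it bridges the tray flat on both boards, square and centred in the blue painted outline. Do not knock or shift the reel and the other things standing about.

Things in the scene. Friction and masses are not known exactly. Their poses are not given: they have to be found in the camera images.
- station: Fixed station, 310 (x) by 610 (y) by 70 mm high; origin under its centre, z up. White boards (tops at z 70) cover |y| 43 to 305, |x| to 155. Between them a dark tray, inside 300 long in x, 86 wide in y, floor at z 6; its 5 mm end walls end at z 66. A thin blue outline, 98 (x) by 204 (y), centred on the origin, drawn on both boards, marks the plate's place. All in mm.
- plate: Red plastic hold-down plate, 90 (its x) by 200 (its y) by 14 mm thick, about 0.3 kg, too wide for the gripper; origin at the centre of its underside. It starts lying flat on one of the two boards, skewed and off the middle line, its length roughly across the tray (station y).
- spool_a_mid (a point): Centre of a metal reel spool (green band), a cylinder 56 mm across and 44 mm tall, about 90 g; z along its axis. Starts upright on the tray floor.
- spool_b_mid (a point): Centre of a like spool (blue band), upright on the tray floor beside the green one, farther along station x.
- spool_c_mid (a point): Centre of a like spool (yellow band), standing on the green one; its top starts 24 mm above the boards.
- spool_d_mid (a point): Centre of a like spool (orange band), standing on the blue one, close beside the yellow one.
- spool_a: The green-banded spool; origin at the centre of its underside, z along its axis.
- spool_b: The blue-banded spool; origin as for the green one.
- spool_c: The yellow-banded spool; origin as for the green one.
- spool_d: The orange-banded spool; origin as for the green one.
- reel: Bystander: black spinning reel lying on the other board, about 135 (x) by 85 (y) by 94 mm high; origin under its middle.
- grease_jar: Bystander: white jar, 34 mm across, 50 mm high, on a board near its edge, close to the tray; origin under its centre.
- oil_bottle: Bystander: amber bottle, 32 mm across, 70 mm high, on a board near its edge, close to the tray; origin under its centre.
- handle: Bystander: spare crank handle, 90 mm long, with a red knob 38 mm high, on the bench at the robot's right; origin under its middle.
- bail_arm: Bystander: steel bail arm, a bow 100 by 60 mm and 8 mm high, on the bench at the robot's left; origin between its ends.
- washer_1: Bystander: brass drag washer, 44 mm across, 4 mm thick, on the bench at the robot's right; origin under its centre.
- washer_2: Bystander: a second brass drag washer like the first.
- screwdriver: Bystander: orange screwdriver 180 mm long lying on the bench at the robot's left; origin under its middle.

How it is judged (in metres and radians):
On the way, in this order (a step that is already met when the one before it is completed fails the run):
1. all four spools lie in one layer in the tray, below the rim (z of each of spool_a_mid, spool_b_mid, spool_c_mid, spool_d_mid in the frame of station below 0.048 m and x of spool_a_mid in the frame of station between -0.15 and 0.15 m and y of spool_a_mid in the frame of station between -0.043 and 0.043 m and x of spool_b_mid in the frame of station between -0.15 and 0.15 m and y of spool_b_mid in the frame of station between -0.043 and 0.043 m and x of spool_c_mid in the frame of station between -0.15 and 0.15 m and y of spool_c_mid in the frame of station between -0.043 and 0.043 m and x of spool_d_mid in the frame of station between -0.15 and 0.15 m and y of spool_d_mid in the frame of station between -0.043 and 0.043 m), for 0.2 s.
2. the plate bridges the tray, flat on both boards, square and centred in the outline (x of plate in the frame of station between -0.02 and 0.02 m and y of plate in the frame of station between -0.02 and 0.02 m and z of plate in the frame of station between 0.066 and 0.075 m and angle between plate's own z axis and vertical below 0.04 rad and angle between the y axis of plate and the y axis of station, either way round below 0.12 rad), for 0.2 s.
At the end, for the whole second after the job is handed in: All four spools lie in the tray in one layer (each spool's centre less than 48 mm above the bench) and at rest; the plate lies at rest flat on both boards, its centre within 20 mm of the station's middle in x and in y, its length within 0.12 rad of the station's y (all of step 1 and all of step 2 and linear speed of each of spool_a, spool_b, spool_c, spool_d, plate below 0.02 m/s); the robot touches nothing.
It fails at once if the plate is lifted more than 30 mm off the boards (z of plate in the frame of station above 0.1 m).
It fails at once if the reel, grease jar, oil bottle, handle, bail arm, a washer or the screwdriver is shifted by more than 25 mm (distance of any of reel, grease_jar, oil_bottle, handle, bail_arm, washer_1, washer_2, screwdriver from where it was at the start of the episode above 0.025 m).
It also fails if it takes over 64 s, if anything falls off the work surface, if the arm or the gripper's body presses on something with over 40 N, if the wrist force passes 120 N, or if a joint passes its speed limit or range.

## Working session

There is one attempt and no reset: what is moved stays moved. The work goes in short steps, Python scripts to look and compute and a shell command to move; the robot and the scene stay as the last step left them, time stands still between calls to the robot, and variables do not carry over. Pictures are saved under pics/ and viewed, at most 10 in all, crops included, and the job is handed in when it is done.

```bash
mkdir -p pics
cat > h.py <<'E'
import numpy as np, cv2
from cell import robot
def ray(p,uv):
    R=cv2.Rodrigues(np.array(p["rvec"],float))[0];t=np.array(p["tvec"],float).ravel()
    f=200/np.tan(np.radians(p["vertical_fov"])/2)
    d=np.array([(uv[0]-p["cx"])/f,(uv[1]-p["cy"])/f,1.])
    if p.get("_w"):
        r=np.hypot(d[0],d[1]); d=np.array([d[0]/r*np.sin(r),d[1]/r*np.sin(r),np.cos(r)]) if r>1e-9 else d
    return -R.T@t, R.T@d
def at(p,uv,z):
    c,d=ray(p,uv); return (c+d*(z-c[2])/d[2])[:2]
def proj(p,P):
    f=200/np.tan(np.radians(p["vertical_fov"])/2)
    K=np.array([[f,0,p["cx"]],[0,f,p["cy"]],[0,0,1]])
    return cv2.projectPoints(np.array(P,float).reshape(-1,1,3),np.array(p["rvec"],float),np.array(p["tvec"],float),K,None)[0].reshape(-1,2)
def snap(n,fn=None):
    p=robot.snapshot(n); p["_w"]=n=="wrist"
    if fn: cv2.imwrite("pics/"+fn,p["frame"])
    return p
E
python3 - <<'E'
from h import *
np.set_printoptions(precision=1,suppress=True)
H=dict(station=0,plate=70,spool_a_mid=28,spool_c_mid=72,reel=70,grease_jar=70,oil_bottle=70,handle=0,bail_arm=0,washer_1=0,screwdriver=0)
H.update(spool_b_mid=28,spool_d_mid=72)
for n in("top","scene"):
    p=snap(n,n+"0.png"); print(n,"cam",ray(p,(320,200))[0])
    for k,z in H.items():
        print(k,[(np.round(q["centre"]),at(p,q["centre"],z),round(q["conf"],2)) for q in robot.pinpoint(p,k)[:4]])
E
```

```text
top cam [ 252.2  -19.7 1361.1]
station [(array([299., 193.]), array([546.3,  63. ]), 0.72), (array([304., 198.]), array([530.3,  46.8]), 0.32)]
plate [(array([238., 173.]), array([596.9, 234.6]), 0.96)]
spool_a_mid [(array([303., 201.]), array([515.6,  48.3]), 0.45), (array([299., 191.]), array([546.3,  59.7]), 0.41)]
spool_c_mid [(array([300., 197.]), array([518.8,  53.9]), 0.85), (array([278., 143.]), array([683. , 115.9]), 0.35)]
reel [(array([364., 202.]), array([ 499. , -127.1]), 0.81)]
grease_jar [(array([275., 144.]), array([680.8, 125. ]), 0.48)]
oil_bottle [(array([163., 260.]), array([348.2, 444.3]), 0.72), (array([321., 234.]), array([411.1,  -4. ]), 0.55)]
handle [(array([487., 214.]), array([ 467.6, -499.2]), 0.72), (array([365., 203.]), array([ 511.1, -136.8]), 0.17)]
bail_arm [(array([160., 258.]), array([359.8, 477.2]), 0.57)]
washer_1 [(array([510., 240.]), array([ 388.4, -559. ]), 0.68), (array([478., 243.]), array([ 380.2, -465.9]), 0.61), (array([303., 174.]), array([604.2,  48.6]), 0.37)]
screwdriver [(array([152., 190.]), array([568.2, 510.6]), 0.82)]
spool_b_mi
[... 743 characters left out ...]
[373., 230.]), array([660.8, 120.6]), 0.71)]
oil_bottle [(array([318., 164.]), array([407.5,  -5. ]), 0.6), (array([342., 204.]), array([562.1,  47.2]), 0.19)]
handle [(array([162., 213.]), array([ 482., -502.]), 0.49), (array([282., 194.]), array([ 458.1, -127.4]), 0.32)]
bail_arm [(array([459., 149.]), array([352.6, 486.6]), 0.6)]
washer_1 [(array([173., 183.]), array([ 372.2, -472.3]), 0.56), (array([146., 191.]), array([ 391.4, -554.8]), 0.47), (array([279., 196.]), array([ 462.9, -135.4]), 0.2)]
screwdriver [(array([484., 201.]), array([565.7, 505.5]), 0.54)]
spool_b_mid [(array([341., 215.]), array([575. ,  44.7]), 0.57)]
spool_d_mid [(array([340., 208.]), array([574.9,  38.9]), 0.67)]
```

View pics/top0.png

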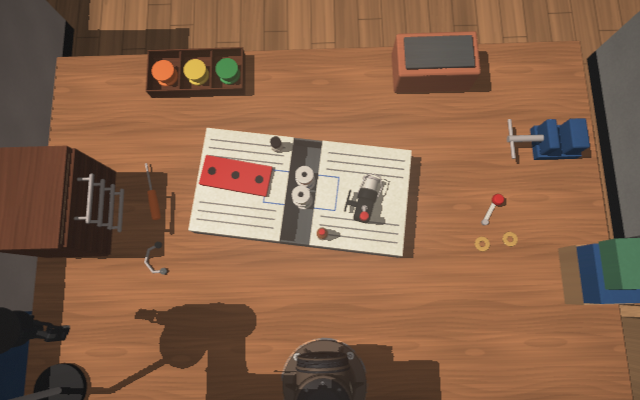

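View pics/scene0.png

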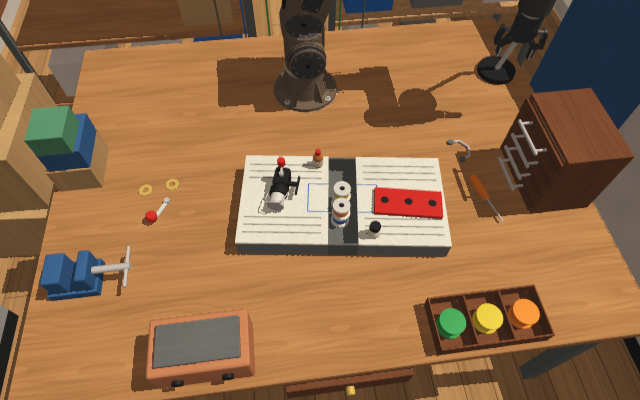

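The top view shows the boards (190–411, 128–257), the red plate on the left board at (237,175), yellow spool top at (301,196), orange at (304,175), the bottle at (321,234), the jar at (276,143) and the reel at (366,195). The scene view agrees. Next I'll measure the station, plate and spools more exactly.

Run:
```python
from h import *
from scipy.optimize import least_squares
np.set_printoptions(precision=1,suppress=True)
for n in("top","scene"):
    p=snap(n)
    def rect(m,z):
        c=max(cv2.findContours(m.astype(np.uint8),0,2)[0],key=cv2.contourArea).reshape(-1,2)
        q=np.array([at(p,u,z) for u in c],np.float32); return cv2.minAreaRect(q)
    hsv=cv2.cvtColor(p["frame"],cv2.COLOR_BGR2HSV)
    w=(hsv[...,1]<50)&(hsv[...,2]>150); w[:110]=0;w[270:]=0;w[:,:185]=0;w[:,460:]=0
    # white boards jointly
    pts=[]
    for c in cv2.findContours(w.astype(np.uint8),0,2)[0]:
        if cv2.contourArea(c)>800: pts+=[at(p,u,70) for u in c.reshape(-1,2)]
    print(n,"boards z70",cv2.minAreaRect(np.array(pts,np.float32)))
    for k,z in(("station",70),("plate",84)):
        r=robot.cut_out(p,k)
        if r: print(k,r[0]["conf"],rect(r[0]["mask"],z))
    red=((hsv[...,0]<8)|(hsv[...,0]>172))&(hsv[...,1]>150)&(hsv[...,2]>120)
    m=np.zeros_like(red); x,y,a,b=robot.cut_out(p,"plate")[0]["rect"]; m[int(y)-3:int(y+b)+4,int(x)-3:int(x+a)+4]=1
    print("red",rect(red&m,84))
    for k in("spool_c","spool_d"):
        for r in robot.cut_out(p,k)[:3]: print(k,round(r["conf"],2),np.round(r["rect"]))
    im=p["frame"]; cv2.imwrite(f"pics/{n}1.png",cv2.resize(im[120:260,180:440],None,fx=3,fy=3,interpolation=cv2.INTER_CUBIC))
```

```text
top boards z70 ((541.3555297851562, 51.2012939453125), (608.7035522460938, 309.3444519042969), 81.64189147949219)
station 0.66 ((538.970458984375, 51.193939208984375), (615.7632446289062, 319.841796875), 81.47071838378906)
plate 0.93 ((585.7335205078125, 238.05296325683594), (201.90277099609375, 93.78279876708984), 78.07121276855469)
red ((586.0639038085938, 239.8121795654297), (196.49070739746094, 88.21251678466797), 77.74239349365234)
spool_c 0.6 [293. 188.  19.  16.]
spool_c 0.58 [295. 163.  19.  21.]
spool_c 0.57 [307. 204.   2.   4.]
spool_d 0.6 [293. 188.  19.  16.]
spool_d 0.58 [295. 163.  19.  21.]
spool_d 0.57 [307. 204.   2.   4.]
scene boards z70 ((540.3719482421875, 51.264129638671875), (608.6114501953125, 311.6505126953125), 81.71888732910156)
station 0.57 ((554.8134155273438, 49.5791015625), (611.0958251953125, 345.0511474609375), 81.89408111572266)
plate 0.66 ((587.412353515625, 238.67393493652344), (200.4053955078125, 100.66852569580078), 77.3077163696289)
red ((588.0807495117188, 239.84161376953125), (196.0861358642578, 90.04779052734375), 77.95337677001953)
spool_c 0.87 [330. 195.  21.  26.]
spool_c 0.65 [332. 178.  20.  20.]
spool_c 0.48 [331. 218.  19.   7.]
spool_d 0.87 [330. 195.  21.  26.]
spool_d 0.65 [332. 178.  20.  20.]
spool_d 0.48 [331. 218.  19.   7.]
```

```bash
python3 -c "
from h import *
s=robot.read_state();print(s['tool_rot'],s['position'],s['width'])"
```

```text
[-3.10956210e+00  4.47399249e-01  2.15966509e-05] [190.31663119 647.60083091 207.70162772] 85.4037374554304
```

View pics/top1.png

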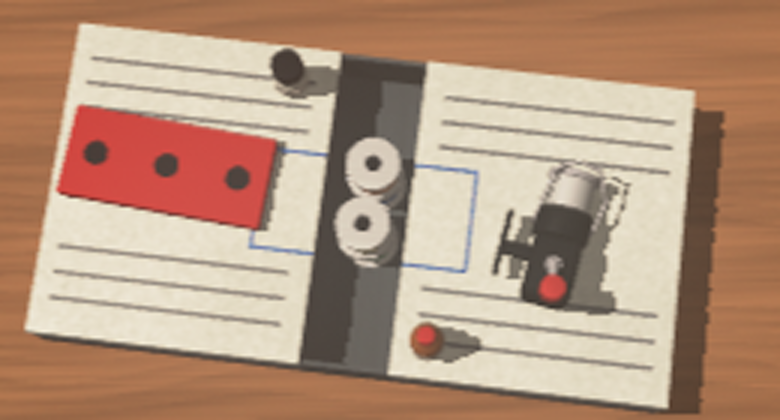

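```bash
cat >> h.py <<'E'
C=np.array([541.,51.]);YAW=np.radians(-8.3)
Rs=np.array([[np.cos(YAW),-np.sin(YAW)],[np.sin(YAW),np.cos(YAW)]])
def S(w): return Rs.T@(np.array(w)[:2]-C)
def W(s): return C+Rs@np.array(s,float)
E
python3 - <<'E'
from h import *
np.set_printoptions(precision=1,suppress=True)
p=snap("top")
for n,uv,z in(("c",(301,194.3),94),("d",(304.3,174),94)):
    w=at(p,uv,z); print(n,w,S(w))
for n in("grease_jar","oil_bottle","reel"):
    for cam in("top","scene"):
        q=snap(cam)
        for r in robot.pinpoint(q,n)[:2]: print(n,cam,r["conf"],S(at(q,r["centre"],70)))
for s in [(-102,0),(102,0),(0,0),(18.3,193.6)]: print(s,W(s))
q=snap("scene"); 
for P in [W((-29,0)),W((29,0))]: print(proj(q,[[*P,94]]),proj(p,[[*P,94]]))
E
```

```text
c [522.3  50.5] [-18.4  -3.2]
d [581.2  40.2] [41.4 -4.9]
grease_jar top 0.5 [127.6  97. ]
grease_jar scene 0.65 [118.3  81.2]
grease_jar scene 0.46 [-127.4  -82.9]
oil_bottle top 0.63 [-117.4  -76.5]
oil_bottle scene 0.62 [-121.1  -83.7]
reel top 0.64 [ -15.9 -186.9]
reel top 0.26 [ 24.3 -11.4]
reel scene 0.94 [ -18.2 -181.7]
(-102, 0) [440.1  65.7]
(102, 0) [641.9  36.3]
(0, 0) [541.  51.]
(18.3, 193.6) [587.1 239.9]
[[342.3 185.4]] [[299.4 197.8]]
[[342.5 201.9]] [[302. 178.]]
```

View pics/scene1.png

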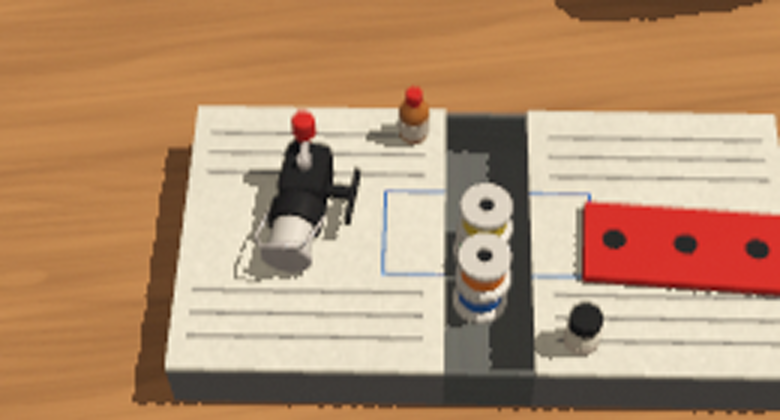

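```bash
python3 -m pendant '[{"x":2.76,"y":-4.98,"rz":0.142},{"x":2.76,"y":-4.98},{"x":2.76,"y":-4.98},{"x":2.76,"y":-4.98},{"x":2.76,"y":-4.98},{"x":2.76,"y":-4.98},{"x":2.76,"y":-4.98},{"x":2.76,"y":-4.98},{"x":2.76,"y":-4.98},{"x":2.76,"y":-4.98},{"x":2.76,"y":-4.98},{"x":2.76,"y":-4.98},{}]'
python3 - <<'E'
from h import *
np.set_printoptions(precision=1,suppress=True)
p=snap("wrist","w1.png")
s=robot.read_state();print(s['position'],s['tool_rot'],S(s['position']))
for k,z in(("spool_c_mid",72),("spool_d_mid",72),("spool_c",50),("oil_bottle",70),("grease_jar",70),("reel",70),("plate",70),("station",0)):
    print(k,[(np.round(q["centre"]),S(at(p,q["centre"],z)),round(q["conf"],2)) for q in robot.pinpoint(p,k)[:3]])
E
```

```text
[190.3 647.6 207.7] [-3.1  0.4 -0. ] [-433.1  539.7]
spool_c_mid []
spool_d_mid []
spool_c []
oil_bottle []
grease_jar []
reel []
plate []
station []invalid input at $[0]: expected keys x, y, z, rx, ry, rz, fingers
```

View pics/w1.png

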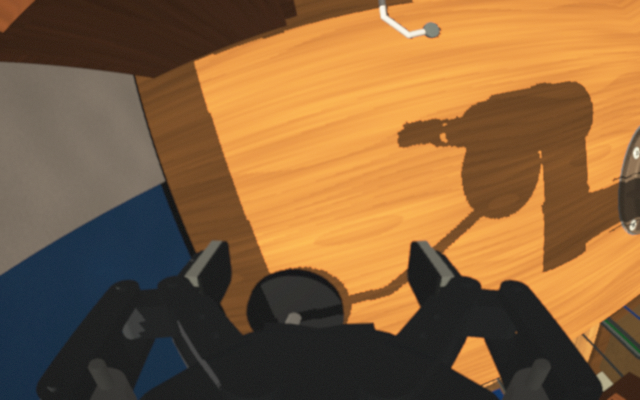

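The wrist view shows the bare bench at the start pose; the move was refused because each row needs all its keys. Sending it again in full.

```bash
python3 -m pendant '[{"x":2.76,"y":-4.98,"z":1,"rx":0,"ry":0,"rz":0.142,"fingers":8.54},{"x":2.76,"y":-4.98,"z":1,"rx":0,"ry":0,"rz":0,"fingers":8.54},{"x":2.76,"y":-4.98,"z":0,"rx":0,"ry":0,"rz":0,"fingers":8.54},{"x":2.76,"y":-4.98,"z":0,"rx":0,"ry":0,"rz":0,"fingers":8.54},{"x":2.76,"y":-4.98,"z":0,"rx":0,"ry":0,"rz":0,"fingers":8.54},{"x":2.76,"y":-4.98,"z":0,"rx":0,"ry":0,"rz":0,"fingers":8.54},{"x":2.76,"y":-4.98,"z":0,"rx":0,"ry":0,"rz":0,"fingers":8.54},{"x":2.76,"y":-4.98,"z":0,"rx":0,"ry":0,"rz":0,"fingers":8.54},{"x":2.76,"y":-4.98,"z":0,"rx":0,"ry":0,"rz":0,"fingers":8.54},{"x":2.76,"y":-4.98,"z":0,"rx":0,"ry":0,"rz":0,"fingers":8.54},{"x":2.76,"y":-4.98,"z":-1,"rx":0,"ry":0,"rz":0,"fingers":8.54},{"x":2.76,"y":-4.98,"z":-1,"rx":0,"ry":0,"rz":0,"fingers":8.54},{"x":0,"y":0,"z":0,"rx":0,"ry":0,"rz":0,"fingers":8.54}]' 50
python3 - <<'E'
from h import *
np.set_printoptions(precision=1,suppress=True)
p=snap("wrist","w2.png")
s=robot.read_state();print(s['position'],s['tool_rot'],S(s['position']))
for k,z in(("spool_c_mid",72),("spool_d_mid",72),("spool_c",50),("oil_bottle",70),("grease_jar",70),("reel",70),("plate",70),("station",0)):
    print(k,[(np.round(q["centre"]),S(at(p,q["centre"],z)),round(q["conf"],2)) for q in robot.pinpoint(p,k)[:3]])
E
```

```text
clock: 4.78
position: [522.0, 46.6, 206.6]
tool_rot: [3.132, -0.234, -0.003]
contact_force: [-0.9, 0.9, 0.4]
width: 85.4
finger_force: 0.0
[521.7  48.1 207.1] [ 3.1 -0.2 -0. ] [-18.7  -5.7]
spool_c_mid [(array([312., 182.]), array([-19.4,  -0.5]), 0.89), (array([380., 270.]), array([-119.5,  -74.4]), 0.39)]
spool_d_mid [(array([317., 119.]), array([43.1, -5.3]), 0.77)]
spool_c [(array([312., 119.]), array([42.8, -0.4]), 0.72), (array([309., 175.]), array([-16.9,   3.1]), 0.58)]
oil_bottle [(array([379., 266.]), array([-115.6,  -73.1]), 0.9)]
grease_jar [(array([222.,  48.]), array([117.7,  88.3]), 0.73), (array([613., 213.]), array([ -63.7, -456.7]), 0.27)]
reel [(array([476., 176.]), array([ -12.7, -178.5]), 0.87)]
plate [(array([134., 150.]), array([ 19.7, 196.8]), 0.97)]
station [(array([316., 152.]), array([ 1.8, -4. ]), 0.92)]
```

View pics/w2.png

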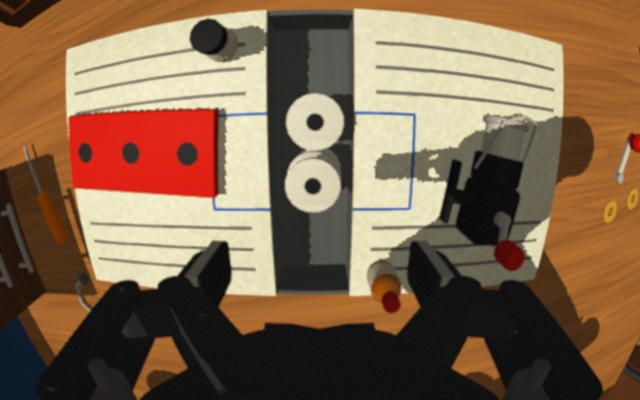

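The wrist view shows yellow at (313,186), orange at (315,122), bottle at (383,285); the heap sits under the gripper as measured. Going down on yellow.

```bash
python3 -m pendant '[{"x":0,"y":0.2,"z":-5,"rx":0,"ry":0,"rz":0,"fingers":8.54},{"x":0,"y":0,"z":-5,"rx":0,"ry":0,"rz":0,"fingers":8.54},{"x":0,"y":0,"z":-2.5,"rx":0,"ry":0,"rz":0,"fingers":8.54},{"x":0,"y":0,"z":-1.2,"rx":0,"ry":0,"rz":0,"fingers":8.54},{"x":0,"y":0,"z":0,"rx":0,"ry":0,"rz":0,"fingers":8.54},{"x":0,"y":0,"z":0,"rx":0,"ry":0,"rz":0,"fingers":5},{"x":0,"y":0,"z":0,"rx":0,"ry":0,"rz":0,"fingers":5},{"x":0,"y":0,"z":0,"rx":0,"ry":0,"rz":0,"fingers":5},{"x":0,"y":0,"z":0,"rx":0,"ry":0,"rz":0,"fingers":5},{"x":0,"y":0,"z":0,"rx":0,"ry":0,"rz":0,"fingers":5},{"x":0,"y":0,"z":0,"rx":0,"ry":0,"rz":0,"fingers":5}]' 50
python3 -c "
from h import *
s=robot.read_state();print(s['joint_pos'],S(s['position']))"
```

```text
clock: 6.6
position: [521.5, 52.0, 70.7]
tool_rot: [3.133, -0.226, -0.0]
contact_force: [0.2, 0.1, -0.1]
width: 50.3
finger_force: 0.0
[ 4.74024935e-01  2.47138460e-01 -4.98507282e-01  1.51893924e-05
 -8.25223211e-01  9.52928280e-01] [-19.43476192  -1.84755658]
```

```bash
python3 -m pendant '[{"x":0,"y":0,"z":0,"rx":0,"ry":0,"rz":0,"fingers":2},{"x":0,"y":0,"z":0,"rx":0,"ry":0,"rz":0,"fingers":2},{"x":0,"y":0,"z":0,"rx":0,"ry":0,"rz":0,"fingers":2},{"x":0,"y":0,"z":0,"rx":0,"ry":0,"rz":0,"fingers":2}]' 50
```

```text
clock: 7.1
position: [521.5, 52.0, 70.7]
tool_rot: [3.133, -0.226, -0.0]
contact_force: [0.3, -1.0, 0.6]
width: 20.3
finger_force: 0.0
```

```bash
python3 -c "
from h import *
p=snap('wrist'); q=snap('scene'); 
a=p['frame']; b=cv2.resize(q['frame'][140:260,260:440],(600,400))
cv2.imwrite('pics/m1.png',cv2.resize(np.hstack([a[:,100:500],b]),(800,320)))"
```

```text
(no output)
```

View pics/m1.png

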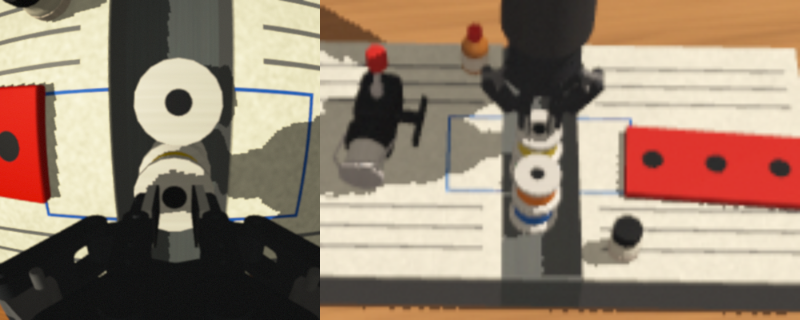

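The wrist view shows orange at (322,127) and the yellow hole at (319,244), with the fingertips seemingly over yellow and no grip. I'll check by projection whether the spool has moved or the fingers are off.

Run:
```python
from h import *
np.set_printoptions(precision=1,suppress=True)
p=snap("wrist"); q=snap("scene"); t=snap("top")
s=robot.read_state(); print(s["width"],s["position"],s["tool_rot"])
print("cam",ray(p,(320,200))[0])
for z in(94,72): print("c hole",S(at(p,(319,244),z)),"d hole",S(at(p,(322,127),z)), "scene c",S(at(q,(342.5,188),z)),"scene d",S(at(q,(341.7,205.3),z)))
for k,z in(("spool_c_mid",72),("spool_d_mid",72),("station",0),("plate",70),("oil_bottle",70)):
  for n,c in(("w",p),("s",q),("t",t)):
    print(k,n,[(np.round(r["centre"]),S(at(c,r["centre"],z)),round(r["conf"],2)) for r in robot.pinpoint(c,k)[:3]])
P=np.array(s["position"]); f=200/np.tan(np.radians(p["vertical_fov"])/2)
R=cv2.Rodrigues(np.array(p["rvec"],float))[0]
for dz in(0,20,40):
  v=R@(P+[0,0,dz])+np.array(p["tvec"],float).ravel(); th=np.arctan2(np.hypot(v[0],v[1]),v[2]); u=v[:2]/np.hypot(v[0],v[1])*th*f+[p["cx"],p["cy"]]
  print("tcp+",dz,"wrist",u,"scene",proj(q,[P+[0,0,dz]]))
cv2.imwrite("pics/m2.png",np.hstack([cv2.resize(p["frame"][160:320,240:400],(400,400)),cv2.resize(q["frame"][150:230,300:380],(400,400),interpolation=cv2.INTER_CUBIC)]))
```

```text
20.02129009324054 [521.5  52.   70.7] [ 3.1 -0.2 -0. ]
cam [588.1  42.9 235.6]
c hole [-16.   -1.5] d hole [41.4 -2.8] scene c [-19.6   0.5] scene d [40.9 -2.6]
c hole [-25.9  -1.5] d hole [40.4 -3.1] scene c [-34.4   1.7] scene d [27.2 -1.4]
spool_c_mid w [(array([318., 232.]), array([-18.2,  -0.9]), 0.96)]
spool_c_mid s [(array([340., 190.]), array([-25.2,  -6.6]), 0.58)]
spool_c_mid t [(array([304., 195.]), array([-15.4, -11.3]), 0.58)]
spool_d_mid w [(array([323., 124.]), array([42.1, -3.6]), 0.81)]
spool_d_mid s [(array([340., 209.]), array([38.7, -5.4]), 0.83)]
spool_d_mid t []
station w []
station s [(array([338., 209.]), array([-2.5, -7.9]), 0.89)]
station t [(array([299., 192.]), array([ 7.6, 12.2]), 0.58)]
plate w [(array([ 54., 174.]), array([ 18.6, 191. ]), 0.75)]
plate s [(array([406., 201.]), array([  8.9, 190.8]), 0.71), (array([372., 233.]), array([117. ,  83.5]), 0.49)]
plate t []
oil_bottle w []
oil_bottle s [(array([319., 166.]), array([-116.6,  -70.2]), 0.53)]
oil_bottle t [(array([322., 234.]), array([-120.1,  -75.7]), 0.63), (array([151., 194.]), array([-61.9, 430.6]), 0.55)]
tcp+ 0 wrist [319.6 232.8] scene [[341.4 192.3]]
tcp+ 20 wrist [319.7 247.5] scene [[341.7 188.7]]
tcp+ 40 wrist [319.8 265.9] scene [[342.  184.9]]
```

View pics/m2.png

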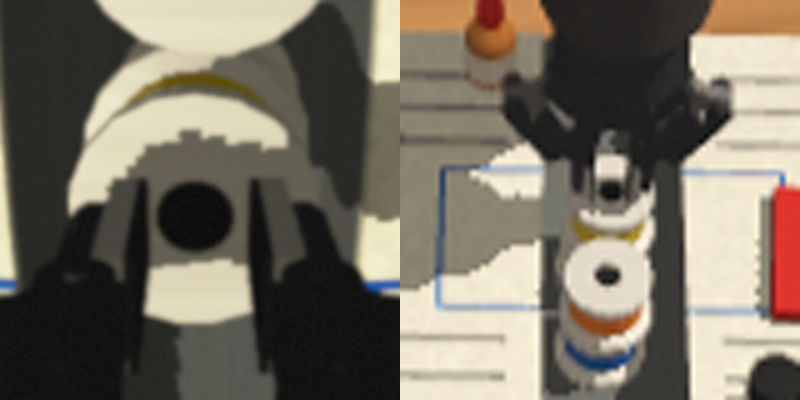

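The close-up shows the finger pads passing through yellow's top flange with no contact force, so what the fingers can bite on may be narrower than the drawn spool. Closing fully to test that.

```bash
python3 -m pendant '[{"x":0,"y":0,"z":0,"rx":0,"ry":0,"rz":0,"fingers":0},{"x":0,"y":0,"z":0,"rx":0,"ry":0,"rz":0,"fingers":0},{"x":0,"y":0,"z":0,"rx":0,"ry":0,"rz":0,"fingers":0},{"x":0,"y":0,"z":0,"rx":0,"ry":0,"rz":0,"fingers":0}]' 50
```

```text
clock: 8.6
position: [521.5, 52.0, 70.7]
tool_rot: [3.133, -0.226, -0.0]
contact_force: [-0.6, -0.5, 0.3]
width: -0.2
finger_force: 0.0
```

```bash
python3 -m pendant '[{"x":-1,"y":0.15,"z":0,"rx":0,"ry":0,"rz":0,"fingers":0},{"x":-1,"y":0.15,"z":0,"rx":0,"ry":0,"rz":0,"fingers":0},{"x":-1,"y":0.15,"z":0,"rx":0,"ry":0,"rz":0,"fingers":0},{"x":0,"y":0,"z":0,"rx":0,"ry":0,"rz":0,"fingers":0}]' 50
python3 - <<'E'
from h import *
np.set_printoptions(precision=1,suppress=True)
p=snap("wrist"); q=snap("scene")
print(robot.read_state()["contact_force"])
for k in("spool_c_mid","spool_d_mid"):
  for n,c in(("w",p),("s",q)):
    print(k,n,[(np.round(r["centre"]),S(at(c,r["centre"],72)),round(r["conf"],2)) for r in robot.pinpoint(c,k)[:3]])
E
```

```text
clock: 9.1
position: [492.2, 57.2, 72.4]
tool_rot: [-3.132, 0.223, -0.006]
contact_force: [0.6, 0.5, 7.8]
width: -0.2
finger_force: 3.9
[ 1.5 -0.8  9.5]
spool_c_mid w [(array([318., 205.]), array([-32.6,   0.3]), 0.56)]
spool_c_mid s [(array([484., 200.]), array([ -0.1, 423.5]), 0.75), (array([340., 187.]), array([-39.4,  -4.3]), 0.69), (array([175., 182.]), array([ -46., -507.]), 0.57)]
spool_d_mid w [(array([323.,  69.]), array([41.5, -2.6]), 0.85)]
spool_d_mid s [(array([341., 210.]), array([42.5, -3.1]), 0.83)]
```

Run:
```python
from h import *
p=snap("wrist"); q=snap("scene")
cv2.imwrite("pics/m3.png",np.hstack([cv2.resize(p["frame"][20:320,190:450],(400,460)),cv2.resize(q["frame"][150:242,300:380],(400,460),interpolation=cv2.INTER_CUBIC)]))
```

```text
(no output)
```

View pics/m3.png

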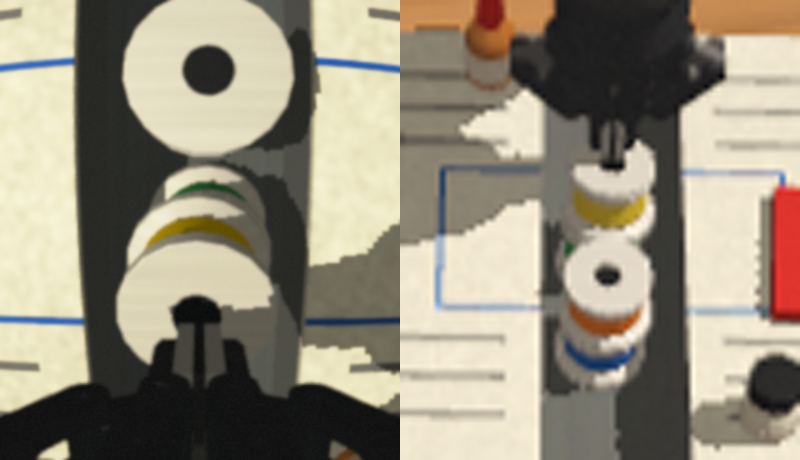

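Yellow has slid 15 mm toward −x, still upright, with the tips pressing on it (9 N). I'll grasp it along the tray's length instead and take a deeper bite, since there is now about 20 mm of gap to orange.

```bash
python3 -m pendant '[{"x":0,"y":0,"z":4,"rx":0,"ry":0,"rz":0,"fingers":0},{"x":0.8,"y":-0.07,"z":4,"rx":0,"ry":0,"rz":0.175,"fingers":8.54},{"x":0.8,"y":-0.06,"z":0,"rx":0,"ry":0,"rz":0.175,"fingers":8.54},{"x":0,"y":0,"z":0,"rx":0,"ry":0,"rz":0.175,"fingers":8.54},{"x":0,"y":0,"z":0,"rx":0,"ry":0,"rz":0.175,"fingers":8.54},{"x":0,"y":0,"z":0,"rx":0,"ry":0,"rz":0.175,"fingers":8.54},{"x":0,"y":0,"z":0,"rx":0,"ry":0,"rz":0.175,"fingers":8.54},{"x":0,"y":0,"z":0,"rx":0,"ry":0,"rz":0.175,"fingers":8.54},{"x":0,"y":0,"z":0,"rx":0,"ry":0,"rz":0.175,"fingers":8.54},{"x":0,"y":0,"z":0,"rx":0,"ry":0,"rz":0.171,"fingers":8.54},{"x":0,"y":0,"z":0,"rx":0,"ry":0,"rz":0,"fingers":8.54}]' 50
cat >> h.py <<'E'
def chk(names=("spool_c_mid","spool_d_mid"),zs=72,cams=("wrist","scene","top")):
    np.set_printoptions(precision=1,suppress=True)
    s=robot.read_state(); a=np.array(s["tool_rot"]);R=cv2.Rodrigues(a)[0]
    cl=np.degrees(np.arctan2(R[1,1],R[0,1]))
    print("t",s["clock"],"S",S(s["position"]),"z",s["position"][2],"close line deg",cl%180,"j6",s["joint_pos"][5],"tilt",R[:,2],"w",s["width"],"F",np.array(s["contact_force"]))
    P={c:snap(c) for c in cams}
    for k in names:
        for c in cams:
            print(k,c,[(np.round(r["centre"]),S(at(P[c],r["centre"],zs)),round(r["conf"],2)) for r in robot.pinpoint(P[c],k)[:3]])
    return P
E
python3 -c "
from h import *
chk(cams=('wrist','top'))"
```

```text
clock: 10.88
position: [506.8, 55.3, 150.7]
tool_rot: [-2.376, -2.055, 0.0]
contact_force: [-1.1, -0.7, 0.1]
width: 85.3
finger_force: 0.0
t 10.875 S [-34.4  -0.7] z 150.6858903434775 close line deg 171.71312785009127 j6 2.502928794240718 tilt [-0.  0. -1.] w 85.32070403311242 F [-1.1 -0.7  0.1]
spool_c_mid wrist [(array([341., 198.]), array([-15.4,  -2.7]), 0.94)]
spool_c_mid top [(array([300., 193.]), array([-10.4,   0.9]), 0.6), (array([302., 196.]), array([-17.5,  -4. ]), 0.46)]
spool_d_mid wrist [(array([408., 195.]), array([41.3, -0.1]), 0.86)]
spool_d_mid top [(array([304., 200.]), array([-28.5, -11. ]), 0.17)]
```

Run:
```python
from h import *
np.set_printoptions(precision=1,suppress=True)
for n in("wrist","scene"):
    p=snap(n); hsv=cv2.cvtColor(p["frame"],cv2.COLOR_BGR2HSV)
    print(n,ray(p,(320,200))[0])
    for k in("spool_a_mid","spool_c_mid"):
        for r in robot.pinpoint(p,k)[:5]: print(k,np.round(r["centre"]),r["conf"],S(at(p,r["centre"],28)),S(at(p,r["centre"],72)))
    for r in robot.cut_out(p,"spool_c")[:6]:
        m=r["mask"]; h=hsv[m]; h=h[(h[:,1]>120)&(h[:,2]>60)][:,0]
        print(round(r["conf"],2),np.round(r["rect"]),m.sum(),"hist O/Y/G/B",[(int(((h>=a)&(h<b)).sum())) for a,b in((3,18),(20,35),(40,85),(95,130))])
```

```text
wrist [517.9 121.4 315.6]
0.94 [368. 158.  39.  25.] 374 hist O/Y/G/B [0, 0, 0, 20]
0.87 [308. 158.  68.  81.] 4148 hist O/Y/G/B [0, 1, 0, 0]
0.77 [308. 150.  41.  34.] 228 hist O/Y/G/B [0, 0, 0, 0]
0.59 [374. 161.  72.  77.] 3996 hist O/Y/G/B [138, 0, 0, 0]
scene [1267.8 -116.9 1228.6]
spool_a_mid [407. 202.] 0.24 [-13.8 203. ] [ 13.9 193.3]
spool_c_mid [338. 192.] 0.74 [-47.5 -11.4] [-18.5 -13.3]
0.85 [329. 193.  21.  29.] 368 hist O/Y/G/B [36, 1, 0, 0]
0.73 [333. 181.  19.  17.] 284 hist O/Y/G/B [0, 14, 0, 0]
0.68 [330. 218.  20.   9.] 102 hist O/Y/G/B [0, 0, 0, 22]
```

Yellow came back to about −17, so it had only tipped. I'll probe straight down on its top with shut fingers to find where contact really is.

```bash
python3 -m pendant '[{"x":1.7,"y":-0.2,"z":0,"rx":0,"ry":0,"rz":0,"fingers":0},{"x":0,"y":0,"z":-2.5,"rx":0,"ry":0,"rz":0,"fingers":0},{"x":0,"y":0,"z":-2,"rx":0,"ry":0,"rz":0,"fingers":0},{"x":0,"y":0,"z":-0.6,"rx":0,"ry":0,"rz":0,"fingers":0},{"x":0,"y":0,"z":-0.5,"rx":0,"ry":0,"rz":0,"fingers":0},{"x":0,"y":0,"z":-0.5,"rx":0,"ry":0,"rz":0,"fingers":0},{"x":0,"y":0,"z":0,"rx":0,"ry":0,"rz":0,"fingers":0}]' 50
python3 -m pendant '[{"x":0,"y":0,"z":-0.5,"rx":0,"ry":0,"rz":0,"fingers":0},{"x":0,"y":0,"z":-0.5,"rx":0,"ry":0,"rz":0,"fingers":0}]' 50
```

```text
clock: 12.45
position: [524.6, 53.2, 89.8]
tool_rot: [2.375, 2.056, 0.0]
contact_force: [-0.1, 0.1, -0.4]
width: -0.3
finger_force: 0.0
clock: 12.7
position: [524.6, 53.3, 79.6]
tool_rot: [2.375, 2.056, 0.001]
contact_force: [0.1, 0.5, 0.4]
width: 0.3
finger_force: 0.0
```

```bash
python3 -m pendant '[{"x":0,"y":0,"z":-0.5,"rx":0,"ry":0,"rz":0,"fingers":0},{"x":0,"y":0,"z":-0.5,"rx":0,"ry":0,"rz":0,"fingers":0}]' 50
python3 -m pendant '[{"x":0,"y":0,"z":-0.3,"rx":0,"ry":0,"rz":0,"fingers":0},{"x":0,"y":0,"z":-0.3,"rx":0,"ry":0,"rz":0,"fingers":0}]' 50
python3 -c "
from h import *
chk(cams=('scene','wrist'))"
```

```text
clock: 12.95
position: [525.1, 53.3, 70.3]
tool_rot: [2.374, 2.057, 0.001]
contact_force: [-12.9, 1.8, 48.1]
width: 0.1
finger_force: 24.5
clock: 13.2
position: [527.2, 53.5, 70.4]
tool_rot: [2.368, 2.058, 0.007]
contact_force: [-27.5, 2.9, 82.3]
width: -0.1
finger_force: 41.4
t 13.2 S [-14.    0.5] z 70.39749326495532 close line deg 171.97368509874767 j6 2.524551482443235 tilt [ 0. -0. -1.] w -0.12645918746437992 F [-27.5   2.9  82.3]
spool_c_mid scene [(array([343., 191.]), array([-22.1,   3.3]), 0.61)]
spool_c_mid wrist [(array([321., 234.]), array([-12.1,   0.1]), 0.57)]
spool_d_mid scene [(array([341., 208.]), array([37.3, -3.3]), 0.68)]
spool_d_mid wrist [(array([416., 234.]), array([44.5, -1.1]), 0.57)]
```

Contact starts at TCP z≈71, so I back off at once. Then I'll use the free-air fingertip pixels in the earlier wrist view to see whether the real tips sit above the TCP.

```bash
python3 -m pendant '[{"x":0,"y":0,"z":3,"rx":0,"ry":0,"rz":0,"fingers":0},{"x":0,"y":0,"z":4,"rx":0,"ry":0,"rz":0,"fingers":8.54},{"x":0,"y":0,"z":0,"rx":0,"ry":0,"rz":0,"fingers":8.54},{"x":0,"y":0,"z":0,"rx":0,"ry":0,"rz":0,"fingers":8.54}]' 50
python3 - <<'E'
from h import *
P=chk(cams=('wrist','scene')); p=P['wrist']
s=robot.read_state(); T=np.array(s["position"]); Rt=cv2.Rodrigues(np.array(s["tool_rot"]))[0]
f=200/np.tan(np.radians(p["vertical_fov"])/2); R=cv2.Rodrigues(np.array(p["rvec"],float))[0]
def pj(v):
    v=R@(T+Rt@np.array(v,float))+np.array(p["tvec"],float).ravel(); r=np.hypot(v[0],v[1]); return v[:2]/r*np.arctan2(r,v[2])*f+[p["cx"],p["cy"]]
for back in(0,13,25,36): print(back,[pj((sx,sy,-back)) for sx in(-11,11) for sy in(-42.7,42.7)])
E
```

```text
clock: 14.0
position: [524.1, 53.1, 133.2]
tool_rot: [-2.375, -2.056, 0.0]
contact_force: [-0.3, -0.7, -0.0]
width: 54.8
finger_force: 0.0
t 14.0 S [-17.   -0.3] z 133.24886928620077 close line deg 171.75762766937885 j6 2.5245574409076417 tilt [-0.  0. -1.] w 54.78699682058693 F [-0.3 -0.7 -0. ]
spool_c_mid wrist [(array([321., 209.]), array([-15. ,  -5.8]), 0.66)]
spool_c_mid scene [(array([342., 193.]), array([-16.6,  -0. ]), 0.52)]
spool_d_mid wrist [(array([398., 201.]), array([44.7,  0.4]), 0.82)]
spool_d_mid scene [(array([340., 208.]), array([37.7, -6.8]), 0.85), (array([339., 224.]), array([ 89.4, -10.2]), 0.36)]
0 [array([246.5, 248.4]), array([389.3, 248.2]), array([243.5, 213.6]), array([392.2, 213.4])]
13 [array([241.6, 258.1]), array([394.1, 257.9]), array([238. , 221.3]), array([397.6, 221.1])]
25 [array([236.5, 268.2]), array([399.1, 268.1]), array([232.2, 229.5]), array([403.2, 229.3])]
36 [array([231.3, 278.7]), array([404.2, 278.6]), array([226.2, 238.1]), array([409.1, 237.9])]
```

The measured finger pixels fit tips about 23 mm behind the nominal TCP (visible at row ≈240, which matches 36 rather than 13 when open). All heights shift down by 23 mm. I'm turning back and grasping yellow across the tray.

```bash
python3 -m pendant '[{"x":0.1,"y":-0.1,"z":0,"rx":0,"ry":0,"rz":-0.18,"fingers":8.54},{"x":0,"y":0,"z":0,"rx":0,"ry":0,"rz":-0.18,"fingers":8.54},{"x":0,"y":0,"z":0,"rx":0,"ry":0,"rz":-0.18,"fingers":8.54},{"x":0,"y":0,"z":0,"rx":0,"ry":0,"rz":-0.18,"fingers":8.54},{"x":0,"y":0,"z":0,"rx":0,"ry":0,"rz":-0.18,"fingers":8.54},{"x":0,"y":0,"z":0,"rx":0,"ry":0,"rz":-0.18,"fingers":8.54},{"x":0,"y":0,"z":0,"rx":0,"ry":0,"rz":-0.18,"fingers":8.54},{"x":0,"y":0,"z":0,"rx":0,"ry":0,"rz":-0.18,"fingers":8.54},{"x":0,"y":0,"z":-2,"rx":0,"ry":0,"rz":-0.13,"fingers":8.54},{"x":0,"y":0,"z":-3,"rx":0,"ry":0,"rz":0,"fingers":8.54},{"x":0,"y":0,"z":-2.5,"rx":0,"ry":0,"rz":0,"fingers":8.54},{"x":0,"y":0,"z":-1.2,"rx":0,"ry":0,"rz":0,"fingers":8.54},{"x":0,"y":0,"z":0,"rx":0,"ry":0,"rz":0,"fingers":5},{"x":0,"y":0,"z":0,"rx":0,"ry":0,"rz":0,"fingers":5},{"x":0,"y":0,"z":0,"rx":0,"ry":0,"rz":0,"fingers":5},{"x":0,"y":0,"z":0,"rx":0,"ry":0,"rz":0,"fingers":5}]' 50
python3 -c "
from h import *
chk(cams=('wrist',))"
```

```text
clock: 16.3
position: [526.4, 52.5, 47.7]
tool_rot: [-3.133, 0.224, -0.003]
contact_force: [0.2, 0.1, 5.3]
width: 54.3
finger_force: 53.0
t 16.3 S [-14.7  -0.6] z 47.7386092158548 close line deg 81.83052862904589 j6 0.9573119620647348 tilt [ 0.  0. -1.] w 54.295126181881884 F [0.2 0.1 5.3]
spool_c_mid wrist [(array([320., 252.]), array([-15.1,  -1. ]), 0.7), (array([326., 127.]), array([45.9, -3.3]), 0.19)]
spool_d_mid wrist [(array([324., 128.]), array([45.4, -2.3]), 0.87)]
```

```bash
python3 -m pendant '[{"x":0,"y":0,"z":2.5,"rx":0,"ry":0,"rz":0,"fingers":5},{"x":0,"y":0,"z":2.5,"rx":0,"ry":0,"rz":0.17,"fingers":5},{"x":0,"y":0,"z":0,"rx":0,"ry":0,"rz":0.175,"fingers":5},{"x":0,"y":0,"z":0,"rx":0,"ry":0,"rz":0.175,"fingers":5},{"x":-1.2,"y":0.18,"z":0,"rx":0,"ry":0,"rz":0.175,"fingers":5},{"x":-1.5,"y":0.22,"z":0,"rx":0,"ry":0,"rz":0.175,"fingers":5},{"x":-1.5,"y":0.22,"z":0,"rx":0,"ry":0,"rz":0.175,"fingers":5},{"x":-1.5,"y":0.22,"z":0,"rx":0,"ry":0,"rz":0.175,"fingers":5},{"x":-1.5,"y":0.22,"z":0,"rx":0,"ry":0,"rz":0.175,"fingers":5},{"x":-1.5,"y":0.22,"z":0,"rx":0,"ry":0,"rz":0.176,"fingers":5},{"x":0,"y":0,"z":0,"rx":0,"ry":0,"rz":0,"fingers":5}]' 50
python3 -c "
from h import *
P=chk(('spool_d_mid',),cams=('wrist','scene'))
for k in ('spool_a_mid','oil_bottle'):
  for c in P: print(k,c,[(np.round(r['centre']),S(at(P[c],r['centre'],28 if k[0]=='s' else 70)),round(r['conf'],2)) for r in robot.pinpoint(P[c],k)[:3]])"
```

```text
clock: 17.82
position: [437.5, 64.9, 96.7]
tool_rot: [-2.373, -2.058, 0.0]
contact_force: [0.3, 0.4, 0.1]
width: 54.6
finger_force: 53.0
t 17.825 S [-104.4   -1.2] z 96.73902885138031 close line deg 171.85270417628283 j6 2.4042788075134927 tilt [-0.  0. -1.] w 54.62388526946717 F [0.3 0.4 0.1]
spool_d_mid wrist [(array([516., 212.]), array([43.7,  0.9]), 0.64)]
spool_d_mid scene [(array([339., 208.]), array([35.3, -9.8]), 0.77), (array([281., 193.]), array([ -13.6, -184.6]), 0.23)]
spool_a_mid wrist [(array([423., 199.]), array([-18.7,  -1.1]), 0.89)]
spool_a_mid scene [(array([343., 201.]), array([-15.3,   4.4]), 0.59), (array([149., 188.]), array([ -51.3, -602.5]), 0.26)]
oil_bottle wrist [(array([295., 307.]), array([-121.9,  -73.2]), 0.66)]
oil_bottle scene [(array([459., 151.]), array([-185.7,  376.6]), 0.71), (array([315., 164.]), array([-125.8,  -82.9]), 0.67)]
```

```bash
python3 -m pendant '[{"x":0.25,"y":-0.04,"z":-3,"rx":0,"ry":0,"rz":0,"fingers":5},{"x":0,"y":0,"z":-2.5,"rx":0,"ry":0,"rz":0,"fingers":5},{"x":0,"y":0,"z":-2,"rx":0,"ry":0,"rz":0,"fingers":5},{"x":0,"y":0,"z":-1,"rx":0,"ry":0,"rz":0,"fingers":5},{"x":0,"y":0,"z":0,"rx":0,"ry":0,"rz":0,"fingers":5}]' 50
```

```text
clock: 18.85
position: [440.8, 64.4, 11.3]
tool_rot: [-2.374, -2.057, 0.002]
contact_force: [-0.1, 0.8, -1.4]
width: 54.0
finger_force: 53.0
```

```bash
python3 -m pendant '[{"x":0,"y":0,"z":0,"rx":0,"ry":0,"rz":0,"fingers":6.0},{"x":0,"y":0,"z":0,"rx":0,"ry":0,"rz":0,"fingers":6.0},{"x":0,"y":0,"z":2,"rx":0,"ry":0,"rz":0,"fingers":6.0},{"x":0,"y":0,"z":4,"rx":0,"ry":0,"rz":0,"fingers":6.4},{"x":0,"y":0,"z":4,"rx":0,"ry":0,"rz":0,"fingers":8.54},{"x":1.4,"y":-0.2,"z":1.5,"rx":0,"ry":0,"rz":-0.175,"fingers":8.54},{"x":1.6,"y":-0.23,"z":0,"rx":0,"ry":0,"rz":-0.175,"fingers":8.54},{"x":1.6,"y":-0.23,"z":0,"rx":0,"ry":0,"rz":-0.175,"fingers":8.54},{"x":1.6,"y":-0.24,"z":0,"rx":0,"ry":0,"rz":-0.175,"fingers":8.54},{"x":1.6,"y":-0.24,"z":0,"rx":0,"ry":0,"rz":-0.175,"fingers":8.54},{"x":1.6,"y":-0.24,"z":0,"rx":0,"ry":0,"rz":-0.175,"fingers":8.54},{"x":1.6,"y":-0.24,"z":0,"rx":0,"ry":0,"rz":-0.175,"fingers":8.54},{"x":1.6,"y":-0.24,"z":0,"rx":0,"ry":0,"rz":-0.175,"fingers":8.54},{"x":1.4,"y":-0.24,"z":0,"rx":0,"ry":0,"rz":-0.171,"fingers":8.54},{"x":0,"y":0,"z":0,"rx":0,"ry":0,"rz":0,"fingers":8.54}]' 50
python3 -c "
from h import *
P=chk(('spool_d_mid',),cams=('wrist','scene'))
for k,z in (('spool_a_mid',28),('spool_c_mid',28),('spool_b_mid',28),('oil_bottle',70),('grease_jar',70),('plate',70)):
  for c in P: print(k,c,[(np.round(r['centre']),S(at(P[c],r['centre'],z)),round(r['conf'],2)) for r in robot.pinpoint(P[c],k)[:3]])"
```

```text
clock: 20.72
position: [581.7, 43.5, 127.0]
tool_rot: [-3.133, 0.225, -0.001]
contact_force: [0.1, -0.6, 0.0]
width: 85.5
finger_force: 0.0
t 20.725 S [41.3 -1.5] z 126.99060435139373 close line deg 81.79787326101409 j6 1.017803020357461 tilt [ 0.  0. -1.] w 85.47212712846697 F [ 0.1 -0.6  0. ]
spool_d_mid wrist [(array([324., 196.]), array([48.4, -4.7]), 0.9)]
spool_d_mid scene [(array([339., 208.]), array([ 36.7, -10.1]), 0.92)]
spool_a_mid wrist [(array([321., 248.]), array([-14.7,  -3.5]), 0.7)]
spool_a_mid scene [(array([343., 202.]), array([-12.4,   5.9]), 0.67)]
spool_c_mid wrist [(array([318., 320.]), array([-99.2,   0. ]), 0.75), (array([324., 238.]), array([-3.9, -5.8]), 0.68)]
spool_c_mid scene [(array([338., 178.]), array([-102.2,   -8.9]), 0.54), (array([457., 149.]), array([-229.1,  388. ]), 0.51)]
spool_b_mid wrist []
spool_b_mid scene [(array([339., 217.]), array([42.3, -6.9]), 0.57)]
oil_bottle wrist [(array([320., 190.]), array([51.8, -1.7]), 0.29)]
oil_bottle scene [(array([338., 210.]), array([ 40.7, -13.6]), 0.63), (array([318., 166.]), array([-115.4,  -73.3]), 0.51)]
grease_jar wrist [(array([197., 102.]), array([120.2,  89.2]), 0.6), (array([318., 192.]), array([50.6, -0.4]), 0.54)]
grease_jar scene [(array([373., 234.]), array([119.5,  86.5]), 0.7)]
plate wrist [(array([107., 226.]), array([ 19.1, 193.7]), 0.86)]
plate scene [(array([408., 202.]), array([ 11.9, 195.9]), 0.83)]
```

Yellow is in the tray at x≈−102. Now grasp orange.

```bash
python3 -m pendant '[{"x":0.3,"y":-0.15,"z":-3,"rx":0,"ry":0,"rz":0,"fingers":8.54},{"x":0,"y":0,"z":-3,"rx":0,"ry":0,"rz":0,"fingers":8.54},{"x":0,"y":0,"z":-2,"rx":0,"ry":0,"rz":0,"fingers":8.54},{"x":0,"y":0,"z":0,"rx":0,"ry":0,"rz":0,"fingers":5},{"x":0,"y":0,"z":0,"rx":0,"ry":0,"rz":0,"fingers":5},{"x":0,"y":0,"z":0,"rx":0,"ry":0,"rz":0,"fingers":5},{"x":0,"y":0,"z":0,"rx":0,"ry":0,"rz":0,"fingers":5}]' 50
python3 -c "
from h import *
P=chk(('spool_d_mid',),cams=('wrist',))"
```

```text
clock: 22.4
position: [584.6, 42.3, 47.6]
tool_rot: [-3.133, 0.224, -0.002]
contact_force: [-0.6, -0.0, 2.3]
width: 54.4
finger_force: 52.7
t 22.4 S [44.4 -2.3] z 47.61070482581562 close line deg 81.82741260719841 j6 1.0223750927452213 tilt [ 0.  0. -1.] w 54.409333663160055 F [-0.6 -0.   2.3]
spool_d_mid wrist [(array([319., 246.]), array([47.3, -2.1]), 0.82)]
```

```bash
python3 -m pendant '[{"x":0,"y":0,"z":2.5,"rx":0,"ry":0,"rz":0,"fingers":5},{"x":0,"y":0,"z":2.5,"rx":0,"ry":0,"rz":0.17,"fingers":5},{"x":0,"y":0,"z":0,"rx":0,"ry":0,"rz":0.175,"fingers":5},{"x":0,"y":0,"z":0,"rx":0,"ry":0,"rz":0.175,"fingers":5},{"x":0.9,"y":-0.14,"z":0,"rx":0,"ry":0,"rz":0.175,"fingers":5},{"x":1,"y":-0.14,"z":0,"rx":0,"ry":0,"rz":0.175,"fingers":5},{"x":1,"y":-0.14,"z":0,"rx":0,"ry":0,"rz":0.175,"fingers":5},{"x":1,"y":-0.14,"z":0,"rx":0,"ry":0,"rz":0.175,"fingers":5},{"x":1,"y":-0.14,"z":0,"rx":0,"ry":0,"rz":0.175,"fingers":5},{"x":1,"y":-0.14,"z":0,"rx":0,"ry":0,"rz":0.176,"fingers":5},{"x":0,"y":0,"z":0,"rx":0,"ry":0,"rz":0,"fingers":5}]' 50
python3 -c "
from h import *
P=chk(('spool_d_mid',),zs=120,cams=('wrist','top'))
for k,z in (('spool_a_mid',28),('spool_b_mid',28)):
  for c in P: print(k,c,[(np.round(r['centre']),S(at(P[c],r['centre'],z)),round(r['conf'],2)) for r in robot.pinpoint(P[c],k)[:3]])
p=P['wrist']
for r in robot.cut_out(p,'spool_b')[:5]: l,t,w,h=r['rect'];print(r['conf'],np.round(r['rect']),S(at(p,(l,t+h/2),50)),S(at(p,(l+w,t+h/2),50)))"
```

```text
clock: 23.88
position: [643.1, 33.6, 96.3]
tool_rot: [-2.376, -2.055, 0.001]
contact_force: [-0.7, 0.3, -0.9]
width: 54.5
finger_force: 53.0
t 23.875 S [103.6  -2.5] z 96.3091789211601 close line deg 171.73555968777353 j6 2.642922549542656 tilt [-0. -0. -1.] w 54.50193358269146 F [-0.7  0.3 -0.9]
spool_d_mid wrist [(array([321., 248.]), array([105.3,  -1.5]), 0.67)]
spool_d_mid top [(array([303., 152.]), array([98.2,  5. ]), 0.41), (array([235., 177.]), array([  4.2, 185.8]), 0.38)]
spool_a_mid wrist [(array([173., 200.]), array([-19.8,  -3.8]), 0.7)]
spool_a_mid top [(array([510., 239.]), array([ -64.8, -616.1]), 0.69), (array([302., 199.]), array([-20. ,  -2.7]), 0.6), (array([304., 150.]), array([133. ,  12.8]), 0.21)]
spool_b_mid wrist [(array([238., 199.]), array([39.6, -2.8]), 0.67)]
spool_b_mid top [(array([303., 180.]), array([39.8,  1.4]), 0.62), (array([324., 234.]), array([-116.3,  -78.8]), 0.24)]
0.91 [202. 163.  75.  78.] [17.2  1.5] [74.7  1.7]
0.77 [261. 185. 116. 134.] [ 60.  -38.2] [148.2 -38.2]
0.69 [ 67. 165.  67.  67.] [-128.2    3.7] [-44.7   4.1]
0.61 [139. 159.  71.  76.] [-40.3   4.9] [23.6  5. ]
```

```bash
python3 -m pendant '[{"x":0,"y":0,"z":-3,"rx":0,"ry":0,"rz":0,"fingers":5},{"x":0,"y":0,"z":-2.2,"rx":0,"ry":0,"rz":0,"fingers":5},{"x":0,"y":0,"z":-1.5,"rx":0,"ry":0,"rz":0,"fingers":5},{"x":0,"y":0,"z":-0.4,"rx":0,"ry":0,"rz":0,"fingers":5},{"x":0,"y":0,"z":0,"rx":0,"ry":0,"rz":0,"fingers":5}]' 50
python3 -m pendant '[{"x":0,"y":0,"z":0,"rx":0,"ry":0,"rz":0,"fingers":6.0},{"x":0,"y":0,"z":0,"rx":0,"ry":0,"rz":0,"fingers":6.0},{"x":0,"y":0,"z":0,"rx":0,"ry":0,"rz":0,"fingers":6.2},{"x":0,"y":0,"z":2,"rx":0,"ry":0,"rz":0,"fingers":6.2},{"x":0,"y":0,"z":4,"rx":0,"ry":0,"rz":0,"fingers":6.2},{"x":0,"y":0,"z":4,"rx":0,"ry":0,"rz":0,"fingers":6.2},{"x":0,"y":0,"z":4,"rx":0,"ry":0,"rz":0,"fingers":6.2},{"x":0,"y":0,"z":0,"rx":0,"ry":0,"rz":0,"fingers":6.2}]' 50
python3 - <<'E'
from h import *
P=chk(('spool_a_mid','spool_b_mid','spool_c_mid','spool_d_mid'),zs=28)
for c in P:
    p=P[c]
    for r in robot.cut_out(p,'spool_b')[:6]:
        l,t,w,h=r['rect'];print(c,round(r['conf'],2),np.round(r['rect']),S(at(p,(l+w/2,t+h/2),40)))
E
```

```text
clock: 24.95
position: [643.3, 33.7, 26.0]
tool_rot: [2.374, 2.057, 0.0]
contact_force: [0.7, -0.4, -0.1]
width: 54.7
finger_force: 53.0
clock: 25.95
position: [645.2, 34.1, 170.1]
tool_rot: [2.371, 2.056, 0.01]
contact_force: [0.2, 0.7, -0.9]
width: 62.5
finger_force: 0.0
t 25.95 S [105.6  -1.7] z 170.10787251934238 close line deg 171.85594075208064 j6 2.6441674227205114 tilt [ 0.  0. -1.] w 62.45362630447264 F [ 0.2  0.7 -0.9]
spool_a_mid wrist [(array([202., 180.]), array([-17.5,  -1.8]), 0.64)]
spool_a_mid scene [(array([342., 203.]), array([-9.5,  3.1]), 0.48)]
spool_a_mid top [(array([301., 197.]), array([-13.2,   1.7]), 0.61)]
spool_b_mid wrist [(array([253., 183.]), array([39.5, -5.2]), 0.81)]
spool_b_mid scene [(array([485., 199.]), array([-31.8, 445.9]), 0.7), (array([341., 219.]), array([47.5, -2.1]), 0.54)]
spool_b_mid top [(array([302., 178.]), array([46.3,  6.1]), 0.69)]
spool_c_mid wrist [(array([138., 181.]), array([-99. ,  -1.8]), 0.93), (array([333.,  88.]), array([120.5,  90.5]), 0.44)]
spool_c_mid scene []
spool_c_mid top []
spool_d_mid wrist [(array([318., 177.]), array([106.3,   0.9]), 0.59)]
spool_d_mid scene [(array([339., 235.]), array([102.3,  -8.8]), 0.81)]
spool_d_mid top [(array([305., 158.]), array([108.2,   5.3]), 0.7), (array([489., 215.]), array([  -1.3, -551.5]), 0.54)]
wrist 0.77 [225. 153.  58.  60.] [42.6 -2.3]
wrist 0.76 [109. 152.  58.  59.] [-91.9   1.1]
wrist 0.74 [290. 152.  56.  62.] [106.5  -2.6]
wrist 0.55 [175. 151.  54.  61.] [-12.6  -0.7]
scene 0.67 [165. 179.  13.  10.] [ -62.7 -529.8]
scene 0.61 [468. 173.  37.  48.] [-29.6 444.9]
scene 0.58 [330. 220.  20.  21.] [95.4 -4.7]
scene 0.48 [335. 189.   7.  17.] [-19.6 -10.4]
top 0.87 [297. 168.  21.  19.] [ 43.8 -11.3]
top 0.61 [296. 190.  14.  18.] [-21.7  -6. ]
top 0.6 [293. 218.  17.  18.] [-103.3  -12.1]
top 0.56 [299. 147.  21.  22.] [106.1  -8.9]
```

All four spools now stand on the floor at x≈−100, −18, 41 and 106. Next: square and centre the plate with a two-finger push on its long +x side.

```bash
python3 -m pendant '[{"x":0.2,"y":2.17,"z":0,"rx":0,"ry":0,"rz":-0.175,"fingers":8.54},{"x":0.2,"y":2.17,"z":0,"rx":0,"ry":0,"rz":-0.175,"fingers":8.54},{"x":0.2,"y":2.17,"z":0,"rx":0,"ry":0,"rz":-0.175,"fingers":8.54},{"x":0.2,"y":2.17,"z":0,"rx":0,"ry":0,"rz":-0.175,"fingers":8.54},{"x":0.2,"y":2.17,"z":0,"rx":0,"ry":0,"rz":-0.175,"fingers":8.54},{"x":0.2,"y":2.17,"z":0,"rx":0,"ry":0,"rz":-0.175,"fingers":8.54},{"x":0.2,"y":2.17,"z":0,"rx":0,"ry":0,"rz":-0.175,"fingers":8.54},{"x":0.2,"y":2.17,"z":0,"rx":0,"ry":0,"rz":-0.175,"fingers":8.54},{"x":0.2,"y":2.17,"z":0,"rx":0,"ry":0,"rz":-0.171,"fingers":8.54},{"x":0,"y":0,"z":-5,"rx":0,"ry":0,"rz":0,"fingers":8.54},{"x":0,"y":0,"z":-5,"rx":0,"ry":0,"rz":0,"fingers":8.54},{"x":0,"y":0,"z":-2.3,"rx":0,"ry":0,"rz":0,"fingers":8.54},{"x":0,"y":0,"z":-0.5,"rx":0,"ry":0,"rz":0,"fingers":8.54},{"x":0,"y":0,"z":0,"rx":0,"ry":0,"rz":0,"fingers":8.54}]' 50
python3 -c "
from h import *
P=chk(('plate',),zs=70)"
```

```text
clock: 28.6
position: [661.5, 229.2, 38.4]
tool_rot: [-3.133, 0.224, -0.001]
contact_force: [-0.2, -0.3, -0.3]
width: 85.8
finger_force: 0.0
t 28.6 S [ 93.5 193.7] z 38.36194753889268 close line deg 81.8329023480783 j6 0.8168002219784904 tilt [ 0.  0. -1.] w 85.7824620717186 F [-0.2 -0.3 -0.3]
plate wrist []
plate scene [(array([406., 202.]), array([ 10.6, 191.5]), 0.8), (array([340., 178.]), array([-74.2,  -5.8]), 0.18)]
plate top [(array([238., 175.]), array([ 21.2, 190.1]), 0.75), (array([306., 178.]), array([ 36.8, -10.1]), 0.56), (array([307., 160.]), array([91.8, -6.3]), 0.5)]
```

```bash
python3 -m pendant '[{"x":-1.2,"y":0.17,"z":0,"rx":0,"ry":0,"rz":0,"fingers":8.54},{"x":-1,"y":0.15,"z":0,"rx":0,"ry":0,"rz":0,"fingers":8.54},{"x":-0.8,"y":0.12,"z":0,"rx":0,"ry":0,"rz":0,"fingers":8.54},{"x":-0.6,"y":0.09,"z":0,"rx":0,"ry":0,"rz":0,"fingers":8.54},{"x":0,"y":0,"z":0,"rx":0,"ry":0,"rz":0,"fingers":8.54}]' 50
cat >> h.py <<'E'
def plate(cams=("top","scene")):
    for c in cams:
        p=snap(c); hsv=cv2.cvtColor(p["frame"],cv2.COLOR_BGR2HSV)
        red=((hsv[...,0]<8)|(hsv[...,0]>172))&(hsv[...,1]>150)&(hsv[...,2]>110)
        cs=cv2.findContours(red.astype(np.uint8),0,2)[0]
        q=[]
        for x in cs:
            k=np.array([at(p,u,84) for u in x.reshape(-1,2)],np.float32)
            s=S(k.mean(0))
            if len(k)>15 and abs(s[0])<90 and -80<s[1]<310: q.append(k)
        if q:
            (m,sz,an)=cv2.minAreaRect(np.vstack(q)); print(c,"plate S",S(m),"size",sz,"ang",an, "target 81.7")
E
python3 -c "
from h import *
P=chk(('plate',),zs=70,cams=('wrist',)); plate()"
```

```text
clock: 29.52
position: [624.4, 234.4, 37.8]
tool_rot: [3.134, -0.223, -0.0]
contact_force: [0.4, -0.3, -0.1]
width: 85.2
finger_force: 0.0
t 29.525 S [ 56.1 193.6] z 37.8466898115758 close line deg 81.84969659720032 j6 0.7778073142850731 tilt [-0. -0. -1.] w 85.21514759507045 F [ 0.4 -0.3 -0.1]
plate wrist []
top plate S [ -0.5 197.9] size (181.7403106689453, 89.03707122802734) ang 81.98809814453125 target 81.7
scene plate S [  1.3 136.4] size (90.41204071044922, 95.49776458740234) ang 78.93709564208984 target 81.7
```

The plate is now square and at x≈0. Next, behind its far end with two fingertips.

```bash
python3 -m pendant '[{"x":0.5,"y":-0.07,"z":0,"rx":0,"ry":0,"rz":0,"fingers":8.54},{"x":0,"y":0,"z":3,"rx":0,"ry":0,"rz":0,"fingers":6},{"x":0,"y":0.07,"z":3,"rx":0,"ry":0,"rz":0.17,"fingers":6},{"x":-0.47,"y":1.49,"z":0,"rx":0,"ry":0,"rz":0.175,"fingers":6},{"x":-0.47,"y":1.49,"z":0,"rx":0,"ry":0,"rz":0.175,"fingers":6},{"x":-0.47,"y":1.49,"z":0,"rx":0,"ry":0,"rz":0.175,"fingers":6},{"x":-0.47,"y":1.49,"z":0,"rx":0,"ry":0,"rz":0.175,"fingers":6},{"x":-0.47,"y":1.49,"z":0,"rx":0,"ry":0,"rz":0.175,"fingers":6},{"x":-0.47,"y":1.49,"z":0,"rx":0,"ry":0,"rz":0.175,"fingers":6},{"x":-0.47,"y":1.49,"z":0,"rx":0,"ry":0,"rz":0.175,"fingers":6},{"x":-0.47,"y":1.49,"z":0,"rx":0,"ry":0,"rz":0.176,"fingers":6},{"x":-0.47,"y":1.49,"z":0,"rx":0,"ry":0,"rz":0,"fingers":6},{"x":0,"y":0,"z":-3,"rx":0,"ry":0,"rz":0,"fingers":6},{"x":0,"y":0,"z":-2.2,"rx":0,"ry":0,"rz":0,"fingers":6},{"x":0,"y":0,"z":0,"rx":0,"ry":0,"rz":0,"fingers":6}]' 50
python3 -c "
from h import *
P=chk(('plate',),zs=70,cams=('wrist',)); plate()"
```

```text
clock: 31.6
position: [586.8, 367.6, 43.7]
tool_rot: [2.378, 2.053, -0.006]
contact_force: [0.5, -0.7, -0.2]
width: 59.8
finger_force: 0.0
t 31.6 S [ -0.4 319.9] z 43.70731458923372 close line deg 171.6147157780777 j6 2.155267702650644 tilt [-0. -0. -1.] w 59.83492865753721 F [ 0.5 -0.7 -0.2]
plate wrist []
top plate S [-36.5 249.3] size (91.13233947753906, 36.28602981567383) ang 63.51595687866211 target 81.7
scene plate S [  1.4 189.7] size (199.4146728515625, 91.6507568359375) ang 82.72930145263672 target 81.7
```

```bash
python3 -m pendant '[{"x":-0.18,"y":-1.24,"z":0.2,"rx":0,"ry":0,"rz":0,"fingers":6},{"x":-0.18,"y":-1.24,"z":0,"rx":0,"ry":0,"rz":0,"fingers":6},{"x":-0.18,"y":-1.24,"z":0,"rx":0,"ry":0,"rz":0,"fingers":6},{"x":-0.18,"y":-1.24,"z":0,"rx":0,"ry":0,"rz":0,"fingers":6},{"x":-0.18,"y":-1.24,"z":0,"rx":0,"ry":0,"rz":0,"fingers":6},{"x":-0.18,"y":-1.24,"z":0,"rx":0,"ry":0,"rz":0,"fingers":6},{"x":-0.18,"y":-1.24,"z":0,"rx":0,"ry":0,"rz":0,"fingers":6},{"x":-0.18,"y":-1.24,"z":0,"rx":0,"ry":0,"rz":0,"fingers":6}]' 50
python3 -c "
from h import *
P=chk(('plate',),zs=70,cams=('wrist',)); plate()"
```

```text
clock: 32.8
position: [573.2, 268.4, 47.7]
tool_rot: [2.374, 2.058, 0.0]
contact_force: [0.4, 2.4, 2.5]
width: 59.8
finger_force: 1.3
t 32.8 S [  0.5 219.8] z 47.70350167922684 close line deg 171.834253305254 j6 2.2532110963383576 tilt [ 0.  0. -1.] w 59.841784266294916 F [0.4 2.4 2.5]
plate wrist []
top plate S [-20.  168.3] size (115.02487182617188, 41.986549377441406) ang 46.86708450317383 target 81.7
scene plate S [  1.4 106.2] size (197.0614471435547, 92.39567565917969) ang 81.41657257080078 target 81.7
```

```bash
python3 -m pendant '[{"x":-0.18,"y":-1.24,"z":-0.1,"rx":0,"ry":0,"rz":0,"fingers":6},{"x":-0.18,"y":-1.24,"z":0,"rx":0,"ry":0,"rz":0,"fingers":6},{"x":-0.18,"y":-1.24,"z":0,"rx":0,"ry":0,"rz":0,"fingers":6},{"x":-0.18,"y":-1.24,"z":0,"rx":0,"ry":0,"rz":0,"fingers":6},{"x":-0.18,"y":-1.24,"z":0,"rx":0,"ry":0,"rz":0,"fingers":6},{"x":-0.18,"y":-1.24,"z":0,"rx":0,"ry":0,"rz":0,"fingers":6},{"x":-0.18,"y":-1.24,"z":0,"rx":0,"ry":0,"rz":0,"fingers":6},{"x":-0.18,"y":-1.2,"z":0,"rx":0,"ry":0,"rz":0,"fingers":6},{"x":-0.08,"y":-0.6,"z":0,"rx":0,"ry":0,"rz":0,"fingers":6},{"x":0,"y":0,"z":0,"rx":0,"ry":0,"rz":0,"fingers":6}]' 50
python3 -c "
from h import *
P=chk(('plate',),zs=70,cams=('wrist',)); plate()"
```

```text
clock: 34.25
position: [558.1, 163.8, 46.8]
tool_rot: [2.374, 2.057, -0.0]
contact_force: [0.4, -0.2, -1.0]
width: 60.1
finger_force: 0.0
t 34.25 S [  0.6 114.1] z 46.802013791143764 close line deg 171.8024363453128 j6 2.376706566328771 tilt [-0. -0. -1.] w 60.09646684510211 F [ 0.4 -0.2 -1. ]
plate wrist []
top plate S [ 1.1 93.4] size (12.641511917114258, 44.995338439941406) ang 81.98245239257812 target 81.7
scene plate S [1.3 1.2] size (199.12879943847656, 91.81794738769531) ang 82.73037719726562 target 81.7
```

The plate sits at about (1, 2) mm. Back off, lift clear and inspect.

```bash
python3 -m pendant '[{"x":0.3,"y":2,"z":0,"rx":0,"ry":0,"rz":0,"fingers":6},{"x":0.3,"y":2,"z":2,"rx":0,"ry":0,"rz":0,"fingers":6},{"x":0,"y":0,"z":6,"rx":0,"ry":0,"rz":0,"fingers":6},{"x":0,"y":2,"z":6,"rx":0,"ry":0,"rz":0,"fingers":6},{"x":0,"y":4,"z":3,"rx":0,"ry":0,"rz":0,"fingers":6},{"x":0,"y":5,"z":0,"rx":0,"ry":0,"rz":0,"fingers":6},{"x":0,"y":5,"z":0,"rx":0,"ry":0,"rz":0,"fingers":6},{"x":0,"y":0,"z":0,"rx":0,"ry":0,"rz":0,"fingers":6}]' 50
python3 - <<'E'
from h import *
P=chk(('spool_a_mid','spool_c_mid','spool_d_mid'),zs=28); plate()
for k in('oil_bottle','grease_jar','reel','plate'):
  for c in P: print(k,c,[(S(at(P[c],r['centre'],70)),round(r['conf'],2)) for r in robot.pinpoint(P[c],k)[:2]])
a=cv2.resize(P['scene']['frame'][130:270,220:460],(800,467)); cv2.imwrite('pics/end.png',a)
E
```

```text
clock: 35.45
position: [563.4, 368.4, 215.0]
tool_rot: [2.37, 2.062, -0.001]
contact_force: [0.7, -0.4, -0.9]
width: 59.9
finger_force: 0.0
t 35.45 S [-23.7 317.3] z 214.9756241082257 close line deg 172.03693072415552 j6 2.1346362203223097 tilt [-0. -0. -1.] w 59.91837028886997 F [ 0.7 -0.4 -0.9]
spool_a_mid wrist []
spool_a_mid scene []
spool_a_mid top [(array([302., 198.]), array([-15. ,  -1.5]), 0.57)]
spool_c_mid wrist []
spool_c_mid scene [(array([371., 231.]), array([89.3, 86.6]), 0.72), (array([341., 179.]), array([-99.2,  -1.2]), 0.61)]
spool_c_mid top [(array([299., 226.]), array([-100.8,   -4.6]), 0.59), (array([364., 202.]), array([  -5.9, -187.1]), 0.47)]
spool_d_mid wrist []
spool_d_mid scene [(array([340., 232.]), array([91.3, -6.1]), 0.83)]
spool_d_mid top [(array([306., 154.]), array([119.1,   3.6]), 0.55), (array([302., 187.]), array([17.8,  1.2]), 0.33)]
top plate S [-34.9 -74.5] size (34.75813674926758, 71.40403747558594) ang 25.470197677612305 target 81.7
scene plate S [1.4 0.8] size (198.38546752929688, 91.77935791015625) ang 82.73037719726562 target 81.7Traceback (most recent call last):
  File "<stdin>", line 4, in <module>
ValueError: only the last four pictures can be asked about
```

Run:
```python
from h import *
P={c:snap(c) for c in('scene','top')}
for k in('oil_bottle','grease_jar','reel','plate'):
  for c in P: print(k,c,[(S(at(P[c],r['centre'],70)),round(r['conf'],2)) for r in robot.pinpoint(P[c],k)[:2]])
cv2.imwrite('pics/end.png',cv2.resize(P['scene']['frame'][130:270,220:460],(800,467)))
```

```text
oil_bottle scene [(array([-115.29292632,  -80.17619332]), 0.42)]
oil_bottle top [(array([-126.03620011,  -68.75600692]), 0.46), (array([37.88499937,  0.88946099]), 0.32)]
grease_jar scene [(array([120.37273472,  93.04122005]), 0.74)]
grease_jar top [(array([122.65996469,  85.85282165]), 0.56)]
reel scene [(array([  -9.98444117, -179.68324105]), 0.62), (array([ -25.65307293, -587.31603217]), 0.56)]
reel top [(array([ -16.90354601, -188.13722248]), 0.68)]
plate scene [(array([-5.4238487 ,  1.72343668]), 0.68)]
plate top [(array([-3.62634268, -4.75860262]), 0.81), (array([ -80.15637376, -603.00842683]), 0.62)]
```

View pics/end.png

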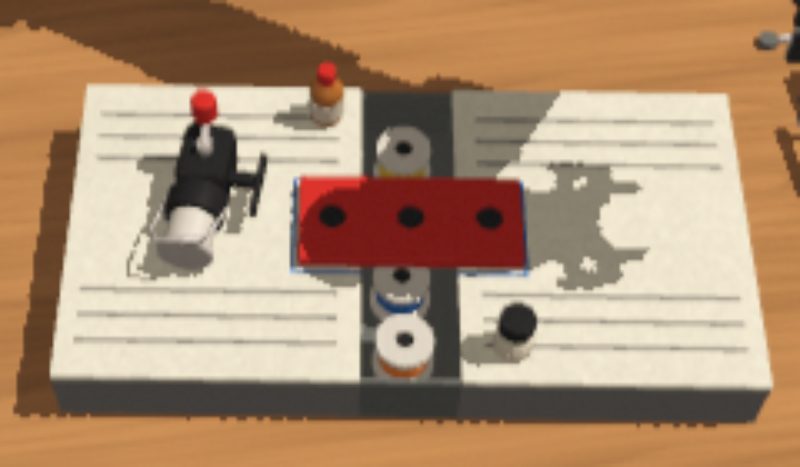

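The plate (300–525, 178–268) lies square inside the blue outline. The three visible spools are below the rim and the reel, jar and bottle stand where they were. Handing in.

```bash
python3 -c "
from cell import robot
print(robot.close_job())"
```

```text
the job is handed in; nothing more can be done
None
```

I handed the job in at about 35 s of the 64 s limit, with no verdict returned: all four spools are in one layer on the tray floor, the plate is square and within about 6 mm of centre in the outline, and the reel, jar and bottle show no measurable shift (the bench items were not re-measured).

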